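# Fit the load cell in the opened bench scale

## Task

Fit the loose load cell into the opened bench scale: lower its plain hole over the dowel pin with its free end swung clear of the overload bracket, so that it lies flat on the plate, and let go. Then push the free end round under the bracket's lip until its side bears on the bracket's stop screw, and press it home with a gentle, steady 5 to 10 N for about a second; the cell is delicate, so never more than 12 N may act between it and the bracket. Leave it lying against the screw, and do not disturb the other things on the bench.

Things in the scene. Friction and masses are not known exactly. Their poses are not given: they have to be found in the camera images.
- cell_mid (a point): centre (half-way up) of the loose load cell, a plain aluminium bar 150 mm long (its x), 30 mm wide (its y), 24 mm high (its z up), 0.2 to 0.35 kg, flat on the bench at the start. A white patch is on the middle of its top. The -x end has the plain hole and a brass socket that stands 10 mm out of the end face; the +x end is the free end, with two small black screw holes on top
- cell_hole (a point): centre of the cell's plain through hole, at the cell's underside: 60 mm from cell_mid towards -x and 12 mm below it; hole 11.5 mm across; axes as cell_mid
- pin (a point): foot of the dowel pin on the plate inside the scale, 20 mm above the bench: upright steel pin, 10 mm across, 31 mm tall, nose tapered over its top 6 mm. Its axes are the scale's: +y points along the scale from the pin to the bracket, +x away from the sloping blue key panel, z up
- chassis: the opened scale, fixed, 220 mm by 260 mm (its x, y; axes as pin), origin under its middle, 20 mm to +x and 65 mm to +y of the pin. The flat plate, 20 mm above the bench, has round it a rim 10 mm higher and in the corners four posts, tops 24 mm over the plate. The blue-panel head, 80 mm deep, 50 mm higher than the plate, lies along its -x side. A circuit board lies 45 to 75 mm to -x of the pin
- bracket: fixed overload bracket (steel C open to +x), 30 mm long in y, axes as pin; origin on the plate at the inner face of its upright back wall, 27 mm to -x and 127 mm to +y of the pin. Its lip, 27 to 31 mm above the plate, reaches 27 mm to +x of that face, so the cell cannot be lowered in from above: its free end must start 0.3 rad or more from +y towards +x and slide in to -x
- screw_hole (a point): where the stop screw leaves the back wall, 12 mm above the plate; axes as pin. The screw, 8 mm across, points to +x; its tip (stop_tip in the rules) stands 3 to 21 mm out, locked, set anew for each scale and not measured: feel for it (or see it). At home the cell lies along y within 0.1 rad, its own +y side on the tip; a finger can push its other side right opposite, clear of the lip
- weight: brass test weight with a knob, 38 mm across, 69 mm tall, origin at its underside; leave alone
- reel: steel solder reel standing on its flange, 56 mm across, 42 mm tall, origin at its underside; leave alone
- driver: screwdriver lying on the bench, about 200 mm long, along its x; leave alone
- flux: white dropper bottle, 38 mm across, 100 mm tall, origin at its underside; leave alone
Things that resemble listed ones, but are neither listed nor needed, are in the scene too. There is more than one size of the part that bears cell_mid; the job needs the smaller.

How it is judged:
On the way, in this order (a step that is already met when the one before it is completed fails the run):
1. the cell's hole is over the pin, the cell lies flat on the plate and is let go, its free end still clear of the bracket (horizontal distance between cell_hole and pin below 0.003 m and z of cell_hole in the frame of pin below 0.002 m and angle between cell_mid's own z axis and vertical below 0.04 rad and y of bracket in the frame of cell_mid above 0.045 m and contact force between the fingers and cell below 0.1 N), for 0.2 s.
2. the cell, on the pin, is pressed on the stop screw with 5 N or more (contact force between cell and bracket above 5 N and horizontal distance between cell_hole and pin below 0.003 m and y of stop_tip in the frame of cell_mid below 0.0165 m), for 0.4 s.
At the end, for the whole second after the job is handed in: the cell's hole is over the pin (within 3 mm) and the cell lies flat on the plate (within 2 mm and 0.04 rad), its side within 1.5 mm of the stop screw's tip, at rest (horizontal distance between cell_hole and pin below 0.003 m and z of cell_hole in the frame of pin below 0.002 m and angle between cell_mid's own z axis and vertical below 0.04 rad and y of stop_tip in the frame of cell_mid between 0.012 and 0.0165 m and x of stop_tip in the frame of cell_mid above 0.055 m and linear speed of cell below 0.01 m/s); the robot touches nothing.
It fails at once if more than 12 N between the cell and the bracket (contact force between cell and bracket above 12 N).
It fails at once if a bystander is moved by more than 20 mm (distance of any of weight, reel, driver, flux from where it was at the start of the episode above 0.02 m).
It also fails if it takes over 67 s, if anything falls off the work surface, if the arm or the gripper's body presses on something with over 40 N, if the wrist force passes 120 N, or if a joint passes its speed limit or range.

## Robot

A 6-joint arm with a two-finger parallel gripper is mounted at the origin on the work surface. World frame = base frame: x ahead of the robot, y to its left, z up, the work surface at z = 0. Lengths are in m, angles in rad, forces in N, time in s.
With the tool pointing down it reaches from about 0.4 to 0.825 m from the base axis. Payload 7 kg.
Tool frame: the origin (TCP) lies on the centre line of the jaws, within the pads' length; the fingertips stand 22 mm ahead of it and the grasp point (between the pads) lies 3 mm ahead of it (arm.tcp_to_tips is the distance from the TCP to the fingertips, in m); z points along the fingers, y is the line along which they close (so a half turn about z gives the same grasp; the last joint's range is limited). The gripper opens to 88 mm and grips with 3 to 60 N. Pads are 19 mm wide; open, the fingers measure 130 mm over their backs; the gripper's body (78 mm by 193 mm) begins 47 mm behind the grasp point.
Start: joints at [1.451, 0.359, 0.012, 0, -1.224, -0.288], TCP at [0.268, 0.62, 0.249] pointing down, gripper open.
Joint ranges: [-3.07, 3.07], [-1.43, 2.12], [-1.02, 1.25], [-3.03, 1.67], [-3.05, -0], [-3.03, 3.03]. Speed limits (rad/s): [2.39, 2.39, 3.01, 3.14, 3.14, 3.14].

## Interface

Orientations are given as [roll, pitch, yaw] about the fixed x, y, z axes, in that order (R = Rz(yaw) Ry(pitch) Rx(roll)).
In Python, from station import arm gives the robot as it stands.
- The arm moves only by the tool jog_arm, never from a script. Its argument "targets" is a list of rows, each an object of numbers: "dx", "dy", "dz": the shift along the tool's x, y, z in mm; "rx", "ry", "rz": the turn, a rotation vector about the tool's x, y, z in rad; "gripper": the closure, from 0 (fully open) to 1 (shut). In form: [{"dx": .., "dy": .., "dz": .., "rx": .., "ry": .., "rz": .., "gripper": ..}, ...]. A call has exactly 8 rows; each row is the pose to reach, as a shift and turn from the pose commanded when the call began, along the tool's axes at that moment; what a row does not reach only later rows make up. A row lasts 1/12 s, in which the tool goes at most 41.7 mm and 7.16 degrees, less where a joint would pass 70% of its speed; a pose out of reach is approached as far as the arm can. A call with a gripper value outside its range is refused whole. The fingers move at their own pace and stop on an object; "force" is the grip in N (left out, the last holds). Time passes only in rows, so rows that repeat a pose let the fingers close, or fill a call up. It gives the time, the measured TCP pose, the force, the opening and the grip force at its end, in the units of the state.
- arm.get_state(): the state, without advancing time (a new reading comes with each control period).
- arm.grab_frame(name): name is "scene" or "top"; returns a dict with "frame" (480x640x3 uint8, red, green, blue), "z_map" (480x640 float32, m along the optical axis (not along the pixel's ray), 0 where there is no reading), "fx", "fy", "cx", "cy" (pixels), "view" (4x4, takes a point from world to camera coordinates). Camera axes: x right, y down, z forward; pixel columns grow to the right and rows downward; lengths in m; the calibration is good to about 2 mm. A picture is of the moment at which its call begins.
- arm.job_done(): hands the job in; it is judged then, once.
The state is a dict: "t": time; "q": joint angles; "qd": joint speeds; "joint_efforts": joint torques, N m; "eef_pos": TCP position; "ee_rot": TCP orientation; "force": force on the tool from outside, world axes, zero at the start; "moment": the same for the moment, N m; "width": finger opening in m; "gripper_force": force on a finger pad.
Only numpy, scipy, OpenCV 4.12 (cv2) and the standard library are available. Lean on these libraries where they do the work, as an engineer would, in place of code of your own. Each camera call takes 0.05 s, during which the arm holds its last target. There are 200 camera calls.

## Working session

There is one attempt and no reset: what is moved stays moved. The work goes in short steps, Python scripts to look and compute and a tool call to move; the robot and the scene stay as the last step left them, time stands still between calls to the robot, and variables do not carry over. Pictures are saved under pics/ and viewed, at most 10 in all, crops included, and the job is handed in when it is done.

Besides the shell and the picture viewer there is one more tool, called as name([rows], argument=value, ...), one row to a line, values as JSON. jog_arm: Moves the arm, as the interface text tells. Its arguments: {"type":"object","properties":{"targets":{"type":"array","items":{"type":"object","properties":{"dx":{"type":"number"},"dy":{"type":"number"},"dz":{"type":"number"},"rx":{"type":"number"},"ry":{"type":"number"},"rz":{"type":"number"},"gripper":{"type":"number"}}}},"force":{"type":"number"}},"required":["targets"]}

```bash
ls; mkdir -p pics; python3 - <<'E'
from station import arm
import cv2,numpy as np
for n in ("scene","top"):
    f=arm.grab_frame(n); cv2.imwrite(f"pics/{n}0.png",f["frame"][:,:,::-1]); np.savez(f"{n}0.npz",**f)
    print(n,f["fx"],f["fy"],f["cx"],f["cy"]); print(np.round(np.linalg.inv(f["view"]),3), (f["z_map"]>0).mean())
print(arm.get_state(),arm.tcp_to_tips)
E
```

```text
pics
scene 560.3792775761075 560.3792775761075 322.8351494753329 244.07170352646463
[[ 0.605  0.647 -0.463  1.141]
 [ 0.796 -0.499  0.342 -0.504]
 [-0.01  -0.576 -0.817  1.086]
 [ 0.     0.     0.     1.   ]] 0.9960774739583333
top 443.9983458193301 443.9983458193301 325.42583709948195 235.62936050370826
[[-0.103 -0.974  0.202  0.38 ]
 [-0.995  0.101 -0.02  -0.061]
 [-0.001 -0.203 -0.979  0.927]
 [ 0.     0.     0.     1.   ]] 0.9960872395833333
{'t': 0.1, 'q': array([ 1.45105648e+00,  3.59339092e-01,  1.11855195e-02, -3.01110306e-04,
       -1.22409466e+00, -2.88121095e-01]), 'qd': array([-5.79652929e-04, -1.12645900e-03,  1.36175135e-04, -9.91852871e-05,
       -3.03868759e-04,  3.07110509e-03]), 'joint_efforts': array([-3.65110136e-04, -5.84164202e+01,  2.93751383e+01,  7.01557830e+00,
        1.02283160e-02, -4.88331773e-05]), 'eef_pos': array([0.26758998, 0.61927484, 0.24771753]), 'ee_rot': array([ 3.14012016e+00, -1.41186391e-04, -4.07963359e-01]), 'force': array([ 0.88011345,  1.04682838, -0.14122351]), 'moment': array([-0.01649257,  0.01781451,  0.02701659]), 'gripper_force': 0.0, 'width': 0.08770221379154905} 0.022
```

View pics/scene0.png

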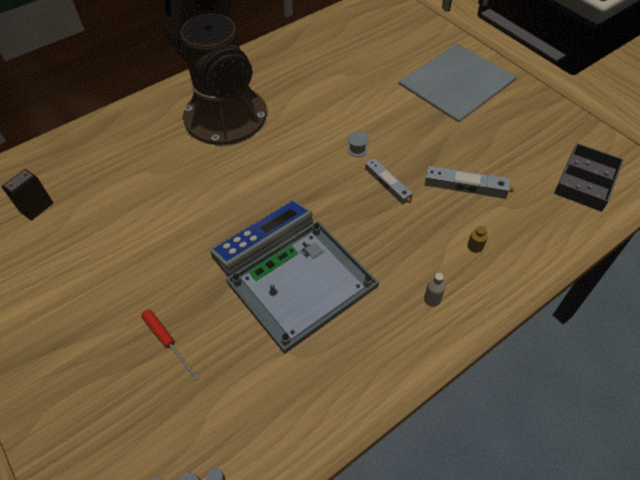

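View pics/top0.png

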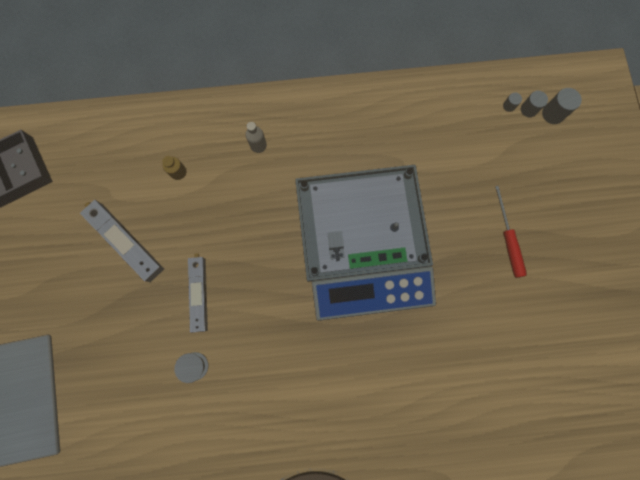

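The two cells in top view are the bar at (197,294) and the bar at (120,240). The first is shorter, so it should be the 150 mm one. I'll measure both, and confirm with a crop.

```bash
cat > h.py <<'E'
import numpy as np,cv2
def ray(f,u,v,z):
    M=np.linalg.inv(f["view"]); u=np.atleast_1d(u).astype(float);v=np.atleast_1d(v).astype(float)
    d=np.stack([(u-f["cx"])/f["fx"],(v-f["cy"])/f["fy"],np.ones_like(u)],-1)@M[:3,:3].T
    o=M[:3,3]; return o+d*((z-o[2])/d[:,2])[:,None]
def cloud(f):
    M=np.linalg.inv(f["view"]); v,u=np.mgrid[:480,:640]; z=f["z_map"]
    p=np.stack([(u-f["cx"])/f["fx"]*z,(v-f["cy"])/f["fy"]*z,z],-1)
    return p@M[:3,:3].T+M[:3,3]
def proj(f,p):
    c=np.asarray(p)@f["view"][:3,:3].T+f["view"][:3,3]
    return np.stack([f["fx"]*c[...,0]/c[...,2]+f["cx"],f["fy"]*c[...,1]/c[...,2]+f["cy"]],-1)
E
python3 - <<'E'
from h import *
F={n:dict(np.load(n+"0.npz")) for n in("scene","top")}
for n,f in F.items():
    print(n,"tcp px",proj(f,[0.268,.62,.249]),"base",proj(f,[0,0,0]))
    P=cloud(f); m=((P[...,2]>.012)&(P[...,2]<.2)).astype(np.uint8)
    k,l,s,c=cv2.connectedComponentsWithStats(m)
    for i in range(1,k):
        if s[i,4]>60:
            q=P[l==i]; r=cv2.minAreaRect((q[:,:2]*1000).astype(np.float32))
            print(s[i],np.round(c[i]),"zmed/max",np.round(np.median(q[:,2]),4),np.round(q[:,2].max(),3),[np.round(x,1) for x in r])
t=F["top"]["frame"][:,:,::-1]; s=F["scene"]["frame"][:,:,::-1]
a=cv2.resize(t[190:350,70:230],(400,400),interpolation=2); b=cv2.resize(t[160:325,290:440],(400,400),interpolation=2)
cv2.imwrite("pics/crop1.png",np.hstack([a,b]))
b=cv2.resize(s[190:355,200:390],(800,600*190*165//190//190),interpolation=2) if 0 else cv2.resize(s[195:350,205:385],(690,594),interpolation=2)
cv2.imwrite("pics/crop2.png",np.clip(b*1.5,0,255).astype(np.uint8))
E
```

```text
scene tcp px [465.19448264  -0.94409397] base [224.53306133 115.4357953 ]
[   0    0  165   89 8530] [69. 33.] zmed/max 0.0925 0.2 [array([-488.2, -189.2]), array([555. ,  30.6]), np.float64(89.9)]
[ 477    0  163   75 7445] [564.  29.] zmed/max 0.0947 0.2 [array([378.2, 965.2]), array([506.2, 258.9]), np.float64(37.9)]
[164  33  23  30  77] [176.  49.] zmed/max 0.1919 0.2 [array([-113.4,  -53.2]), array([  9.4, 141.9]), np.float64(87.4)]
[ 399   44  117   74 2490] [457.  80.] zmed/max 0.0138 0.021 [array([302.7, 615.6]), array([228.5, 270.3]), np.float64(5.1)]
[ 183   64   83   79 3864] [223. 107.] zmed/max 0.064 0.2 [array([ 25.9, -12.8]), array([230.5, 186.7]), np.float64(62.0)]
[347 132  21  21 336] [357. 141.] zmed/max 0.0412 0.05 [array([335.9, 208.3]), array([53. , 60.1]), np.float64(51.0)]
[ 555  143   68   67 1599] [590. 176.] zmed/max 0.0289 0.047 [array([781.1, 598.3]), array([120.8, 172.4]), np.float64(22.9)]
[365 159  47  44 683] [389. 180.] zmed/max 0.0233 0.031 [array([481.5, 193.5]), array([ 35.3, 161.9]), np.float64(89.5)]
[ 425  166   89   30 1492] [468. 181.] zmed/
[... 1790 characters left out ...]
zmed/max 0.0218 0.03 [array([ 539.6, -460.9]), array([197.4,  27.4]), np.float64(6.1)]
[  80  200   83   82 2147] [121. 240.] zmed/max 0.0319 0.037 [array([605.9, 348.3]), array([217.1,  41.6]), np.float64(39.8)]
[ 188  253   19   79 1209] [197. 294.] zmed/max 0.0234 0.029 [array([479.7, 193.8]), array([ 31.3, 160.2]), np.float64(89.1)]
[   0  336   57  127 2339] [ 26. 405.] zmed/max 0.013 0.017 [array([306.8, 537.4]), array([224.7, 105.8]), np.float64(5.8)]
[174 353  30  30 685] [189. 367.] zmed/max 0.0417 0.047 [array([333.1, 209.3]), array([55.2, 54.3]), np.float64(40.5)]
[291 473  49   7 176] [316. 477.] zmed/max 0.0135 0.017 [array([109.1, -12. ]), array([90.7, 11.1]), np.float64(84.2)]
```

View pics/crop1.png

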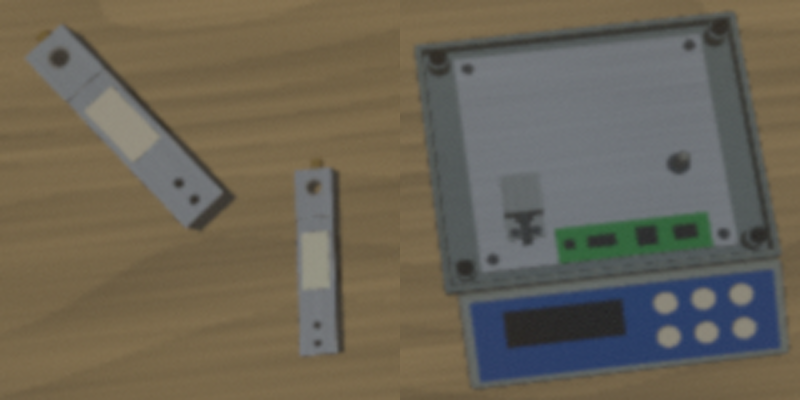

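View pics/crop2.png

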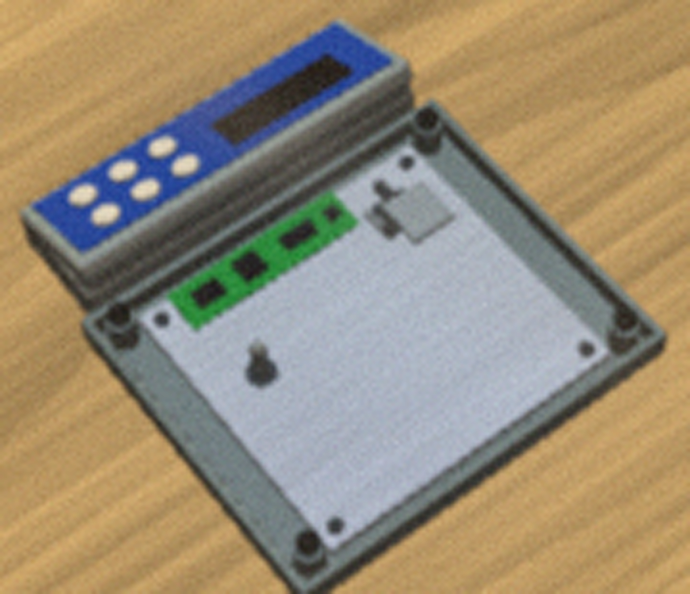

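The crops confirm the job's cell is the bar at top px (197,294). It measures about 150 x 31 mm plus a socket and is 23 mm high; the other is 217 mm over its socket and 32 mm high. Its hole end, with the brass socket, faces world +x. The pin is near top px (394,226) and the bracket near (337,245).

```bash
cat >> h.py <<'E'
def go(p,yaw,s=None):
    from station import arm
    s=s or arm.get_state(); e=s["eef_pos"]; y=s["ee_rot"][2]; d=np.asarray(p)-e
    dx=np.cos(y)*d[0]+np.sin(y)*d[1]; dy=np.sin(y)*d[0]-np.cos(y)*d[1]
    dyaw=(yaw-y+np.pi)%(2*np.pi)-np.pi
    print("t %.2f"%s["t"],"at",np.round(e,4),"rot",np.round(s["ee_rot"],4),"| dx %.1f dy %.1f dz %.1f rz %.4f"%(dx*1e3,dy*1e3,-d[2]*1e3,-dyaw),"F",np.round(s["force"],2),"w %.4f"%s["width"])
E
python3 - <<'E'
from h import *
go([.475,.194,.15],-.012)
F={n:dict(np.load(n+"0.npz")) for n in("scene","top")}
# chassis estimate
for c,a in (((.5502,-.1595),1.4),((.5497,-.1601),1.1)):
    a=np.radians(a);x=np.array([np.cos(a),np.sin(a)]);y=np.array([-x[1],x[0]]);o=np.array(c)+.04*x
    p=o-.02*x-.065*y;print("pin",p)
    for n,f in F.items(): print(n,[proj(f,[*p,z]).round(1) for z in(.02,.051)])
# plate (light) fit & pin nose: local print of red channel
for n,(u,v) in (("top",(394,226)),("scene",(273,289))):
    P=cloud(F[n]); w=P[v-9:v+10,u-9:u+10]; m=w[...,2]>.03
    print(n,m.sum(),w[m].mean(0) if m.any() else 0, w[m][:,2].max() if m.any() else 0)
    print((w[...,2]*1000).astype(int))
    print(F[n]["frame"][v-9:v+10,u-9:u+10].mean(-1).astype(int))
E
```

```text
t 0.10 at [0.2676 0.6193 0.2477] rot [ 3.1401e+00 -1.0000e-04 -4.0800e-01] | dx 359.1 dy 308.1 dz 97.7 rz -0.3960 F [ 0.88  1.05 -0.14] w 0.0877
pin [ 0.57178212 -0.22399195]
scene [array([272.3, 292.1]), array([271.1, 284.8])]
top [array([393.9, 226.6]), array([396.2, 223.2])]
pin [ 0.57094415 -0.22470407]
scene [array([271.8, 292. ]), array([270.6, 284.7])]
top [array([394.3, 227. ]), array([396.6, 223.6])]
top 29 [ 0.55655602 -0.2119666   0.10442429] 0.9274702681025369
[[ 18  20  18  20  18  20  20  20  22  20  17  19  21  21  21  21  17  19
   18]
 [ 22  23  19  16  22  18  20  19  15  20  19  18  17  22  21  20  20  20
   19]
 [ 20  23  21  20  20  20  20  19  21  17  20  20  22  17  19  17  17  21
   21]
 [ 21  20  19  17  21  21  20  20  18  20  20  19  18  18  17  17  18  20
   18]
 [ 21  20  18  20  17  20  18  17  16  16 927  16  19  19  20  20  17  23
   16]
 [ 18  18  20  16  18  20  20  19  18  17  19  42  20  19  19  19  18  19
   21]
 [ 18  20  19  20  20  18  19  20  19  46  46  48  52  21  18  19  20 927
   19]
 [ 21  19  18  22  19  19  21  17  18  43  49  48  50  4
[... 4505 characters left out ...]
  37  40  38  40  46  60 106 120 118 122 114
  117]
 [122 116 122 118 108  70  42  41  44  40  38  46  48  92 119 116 121 118
  121]
 [120 126 122 123 108  69  48  37  36  37  36  40  52  82 111 122 126 121
  121]
 [121 122 123 124 111  76  47  38  36  38  40  40  56  90 112 122 122 122
  120]
 [122 123 122 124 118  96  62  47  44  41  47  59  92 107 122 121 118 117
  122]
 [125 122 121 121 118 117  92  81  60  64  78  94 111 123 118 117 120 117
  122]
 [125 120 117 119 123 122 121 114  99  97 111 120 120 118 117 118 118 120
  120]
 [119 122 119 122 119 121 119 117 118 117 121 122 120 121 119 122 119 116
  121]
 [119 123 121 120 120 121 119 118 119 116 122 118 123 121 119 120 124 119
  120]]
```

jog_arm([
  {"dx": 359,"dy": 308,"dz": 98,"rz": -0.396,"gripper": 0},
  {"dx": 359,"dy": 308,"dz": 98,"rz": -0.396,"gripper": 0},
  {"dx": 359,"dy": 308,"dz": 98,"rz": -0.396,"gripper": 0},
  {"dx": 359,"dy": 308,"dz": 98,"rz": -0.396,"gripper": 0},
  {"dx": 359,"dy": 308,"dz": 98,"rz": -0.396,"gripper": 0},
  {"dx": 359,"dy": 308,"dz": 98,"rz": -0.396,"gripper": 0},
  {"dx": 359,"dy": 308,"dz": 98,"rz": -0.396,"gripper": 0},
  {"dx": 359,"dy": 308,"dz": 98,"rz": -0.396,"gripper": 0},
])

```text
invalid input at $.targets[0]: expected keys dx, dy, dz, rx, ry, rz, gripper
```

```bash
python3 -c "
from h import *
go([.475,.194,.10],-.012)"
```

```text
t 0.10 at [0.2676 0.6193 0.2477] rot [ 3.1401e+00 -1.0000e-04 -4.0800e-01] | dx 359.1 dy 308.1 dz 147.7 rz -0.3960 F [ 0.88  1.05 -0.14] w 0.0877
```

jog_arm([
  {"dx": 359,"dy": 308,"dz": 98,"rx": 0,"ry": 0,"rz": -0.396,"gripper": 0},
  {"dx": 359,"dy": 308,"dz": 98,"rx": 0,"ry": 0,"rz": -0.396,"gripper": 0},
  {"dx": 359,"dy": 308,"dz": 98,"rx": 0,"ry": 0,"rz": -0.396,"gripper": 0},
  {"dx": 359,"dy": 308,"dz": 98,"rx": 0,"ry": 0,"rz": -0.396,"gripper": 0},
  {"dx": 359,"dy": 308,"dz": 98,"rx": 0,"ry": 0,"rz": -0.396,"gripper": 0},
  {"dx": 359,"dy": 308,"dz": 98,"rx": 0,"ry": 0,"rz": -0.396,"gripper": 0},
  {"dx": 359,"dy": 308,"dz": 98,"rx": 0,"ry": 0,"rz": -0.396,"gripper": 0},
  {"dx": 359,"dy": 308,"dz": 98,"rx": 0,"ry": 0,"rz": -0.396,"gripper": 0},
])

```text
t: 0.77
eef_pos: [0.4111, 0.3242, 0.1805]
ee_rot: [3.142, 0.0, -0.011]
force: [1.4, -0.3, 0.6]
width: 0.0874
gripper_force: 0.0
```

```bash
python3 -c "
from h import *
go([.475,.194,.10],-.012)"
```

```text
t 0.77 at [0.4111 0.3242 0.1805] rot [ 3.1415e+00  1.0000e-04 -1.1400e-02] | dx 65.4 dy 129.5 dz 80.5 rz 0.0006 F [ 1.39 -0.34  0.57] w 0.0874
```

jog_arm([
  {"dx": 65,"dy": 130,"dz": 60,"rx": 0,"ry": 0,"rz": 0,"gripper": 0},
  {"dx": 65,"dy": 130,"dz": 60,"rx": 0,"ry": 0,"rz": 0,"gripper": 0},
  {"dx": 65,"dy": 130,"dz": 60,"rx": 0,"ry": 0,"rz": 0,"gripper": 0},
  {"dx": 65,"dy": 130,"dz": 60,"rx": 0,"ry": 0,"rz": 0,"gripper": 0},
  {"dx": 65,"dy": 130,"dz": 80,"rx": 0,"ry": 0,"rz": 0,"gripper": 0},
  {"dx": 65,"dy": 130,"dz": 80,"rx": 0,"ry": 0,"rz": 0,"gripper": 0},
  {"dx": 65,"dy": 130,"dz": 80,"rx": 0,"ry": 0,"rz": 0,"gripper": 0},
  {"dx": 65,"dy": 130,"dz": 80,"rx": 0,"ry": 0,"rz": 0,"gripper": 0},
])

```text
t: 1.43
eef_pos: [0.4745, 0.1963, 0.1016]
ee_rot: [-3.142, -0.0, -0.011]
force: [-0.5, 0.1, 0.3]
width: 0.0874
gripper_force: 0.0
```

```bash
python3 -c "
from h import *
go([.475,.194,.025],-.012)"
```

```text
t 1.43 at [0.4745 0.1963 0.1016] rot [-3.1415e+00 -5.0000e-04 -1.0900e-02] | dx 0.5 dy 2.3 dz 76.6 rz 0.0011 F [-0.54  0.06  0.26] w 0.0874
```

jog_arm([
  {"dx": 0.5,"dy": 1.5,"dz": 25,"rx": 0,"ry": 0,"rz": 0,"gripper": 0},
  {"dx": 0.5,"dy": 1.5,"dz": 50,"rx": 0,"ry": 0,"rz": 0,"gripper": 0},
  {"dx": 0.5,"dy": 1.5,"dz": 65,"rx": 0,"ry": 0,"rz": 0,"gripper": 0},
  {"dx": 0.5,"dy": 1.5,"dz": 72,"rx": 0,"ry": 0,"rz": 0,"gripper": 0},
  {"dx": 0.5,"dy": 1.5,"dz": 76,"rx": 0,"ry": 0,"rz": 0,"gripper": 0},
  {"dx": 0.5,"dy": 1.5,"dz": 76,"rx": 0,"ry": 0,"rz": 0,"gripper": 0},
  {"dx": 0.5,"dy": 1.5,"dz": 76,"rx": 0,"ry": 0,"rz": 0,"gripper": 0.3},
  {"dx": 0.5,"dy": 1.5,"dz": 76,"rx": 0,"ry": 0,"rz": 0,"gripper": 0.4},
], force=25)

```text
t: 2.1
eef_pos: [0.4754, 0.1948, 0.0261]
ee_rot: [-3.14, -0.002, -0.011]
force: [-0.4, -0.2, 0.7]
width: 0.0793
gripper_force: 0.0
```

```bash
python3 -c "
from h import *
go([.475,.194,.025],-.012)"
```

```text
t 2.10 at [0.4754 0.1948 0.0261] rot [-3.1403e+00 -1.5000e-03 -1.1200e-02] | dx -0.4 dy 0.8 dz 1.1 rz 0.0008 F [-0.36 -0.18  0.69] w 0.0793
```

jog_arm([
  {"dx": 0,"dy": 0.5,"dz": 1,"rx": 0,"ry": 0,"rz": 0,"gripper": 1},
  {"dx": 0,"dy": 0.5,"dz": 1,"rx": 0,"ry": 0,"rz": 0,"gripper": 1},
  {"dx": 0,"dy": 0.5,"dz": 1,"rx": 0,"ry": 0,"rz": 0,"gripper": 1},
  {"dx": 0,"dy": 0.5,"dz": 1,"rx": 0,"ry": 0,"rz": 0,"gripper": 1},
  {"dx": 0,"dy": 0.5,"dz": 1,"rx": 0,"ry": 0,"rz": 0,"gripper": 1},
  {"dx": 0,"dy": 0.5,"dz": 1,"rx": 0,"ry": 0,"rz": 0,"gripper": 1},
  {"dx": 0,"dy": 0.5,"dz": 1,"rx": 0,"ry": 0,"rz": 0,"gripper": 1},
  {"dx": 0,"dy": 0.5,"dz": 1,"rx": 0,"ry": 0,"rz": 0,"gripper": 1},
], force=25)

```text
t: 2.77
eef_pos: [0.4748, 0.1936, 0.0239]
ee_rot: [-3.141, -0.0, -0.012]
force: [0.7, 1.0, 0.2]
width: 0.03
gripper_force: 25.0
```

```bash
python3 -c "
from h import *
from station import arm
go([.475,.194,.16],-.012)
f=arm.grab_frame('top'); np.savez('g.npz',**f)
print('grip',arm.get_state()['gripper_force'])
# hole/holes in grasp? just brass socket & ends
"
```

```text
t 2.77 at [0.4748 0.1936 0.0239] rot [-3.1415e+00 -1.0000e-04 -1.1800e-02] | dx 0.2 dy -0.4 dz -136.1 rz 0.0002 F [0.68 1.05 0.2 ] w 0.0300
grip 24.998653829097748
```

jog_arm([
  {"dx": 0,"dy": 0,"dz": -20,"rx": 0,"ry": 0,"rz": 0,"gripper": 1},
  {"dx": 0,"dy": 0,"dz": -50,"rx": 0,"ry": 0,"rz": 0,"gripper": 1},
  {"dx": 0,"dy": 15,"dz": -80,"rx": 0,"ry": 0,"rz": 0,"gripper": 1},
  {"dx": 10,"dy": 40,"dz": -110,"rx": 0,"ry": 0,"rz": 0.1,"gripper": 1},
  {"dx": 20,"dy": 75,"dz": -120,"rx": 0,"ry": 0,"rz": 0.2,"gripper": 1},
  {"dx": 30,"dy": 110,"dz": -120,"rx": 0,"ry": 0,"rz": 0.32,"gripper": 1},
  {"dx": 40,"dy": 145,"dz": -120,"rx": 0,"ry": 0,"rz": 0.44,"gripper": 1},
  {"dx": 50,"dy": 180,"dz": -120,"rx": 0,"ry": 0,"rz": 0.56,"gripper": 1},
])

```text
t: 3.48
eef_pos: [0.5222, 0.0114, 0.144]
ee_rot: [-3.141, 0.0, -0.577]
force: [1.3, 0.5, -3.9]
width: 0.0298
gripper_force: 25.0
```

```bash
python3 -c "
from h import *
go([.595,-.169,.115],-1.97)"
```

```text
t 3.48 at [0.5222 0.0114 0.144 ] rot [-3.1413e+00  4.0000e-04 -5.7740e-01] | dx 159.4 dy 111.4 dz 29.0 rz 1.3926 F [ 1.31  0.55 -3.88] w 0.0298
```

jog_arm([
  {"dx": 25,"dy": 20,"dz": 0,"rx": 0,"ry": 0,"rz": 0.12,"gripper": 1},
  {"dx": 50,"dy": 40,"dz": 0,"rx": 0,"ry": 0,"rz": 0.24,"gripper": 1},
  {"dx": 75,"dy": 60,"dz": 0,"rx": 0,"ry": 0,"rz": 0.36,"gripper": 1},
  {"dx": 100,"dy": 80,"dz": 0,"rx": 0,"ry": 0,"rz": 0.48,"gripper": 1},
  {"dx": 120,"dy": 95,"dz": 0,"rx": 0,"ry": 0,"rz": 0.6,"gripper": 1},
  {"dx": 140,"dy": 105,"dz": 0,"rx": 0,"ry": 0,"rz": 0.72,"gripper": 1},
  {"dx": 150,"dy": 110,"dz": 0,"rx": 0,"ry": 0,"rz": 0.84,"gripper": 1},
  {"dx": 159,"dy": 111,"dz": 0,"rx": 0,"ry": 0,"rz": 0.96,"gripper": 1},
])

```text
t: 4.15
eef_pos: [0.5956, -0.1681, 0.1427]
ee_rot: [3.139, 0.0, -1.54]
force: [-0.1, -0.1, -3.1]
width: 0.0296
gripper_force: 25.0
```

```bash
python3 -c "
from h import *
go([.595,-.169,.105],-1.97)"
```

```text
t 4.15 at [ 0.5956 -0.1681  0.1427] rot [ 3.1392e+00  3.0000e-04 -1.5399e+00] | dx 0.8 dy 0.6 dz 37.7 rz 0.4301 F [-0.13 -0.05 -3.11] w 0.0296
```

jog_arm([
  {"dx": 0.8,"dy": 0,"dz": 0,"rx": 0,"ry": 0,"rz": 0.12,"gripper": 1},
  {"dx": 0.8,"dy": 0,"dz": 10,"rx": 0,"ry": 0,"rz": 0.24,"gripper": 1},
  {"dx": 0.8,"dy": 0,"dz": 20,"rx": 0,"ry": 0,"rz": 0.34,"gripper": 1},
  {"dx": 0.8,"dy": 0,"dz": 30,"rx": 0,"ry": 0,"rz": 0.41,"gripper": 1},
  {"dx": 0.8,"dy": 0,"dz": 38,"rx": 0,"ry": 0,"rz": 0.41,"gripper": 1},
  {"dx": 0.8,"dy": 0,"dz": 38,"rx": 0,"ry": 0,"rz": 0.41,"gripper": 1},
  {"dx": 0.8,"dy": 0,"dz": 38,"rx": 0,"ry": 0,"rz": 0.41,"gripper": 1},
  {"dx": 0.8,"dy": 0,"dz": 38,"rx": 0,"ry": 0,"rz": 0.41,"gripper": 1},
])

```text
t: 4.82
eef_pos: [0.5965, -0.1673, 0.1062]
ee_rot: [-3.141, -0.0, -1.94]
force: [-0.2, -0.6, -2.6]
width: 0.0296
gripper_force: 25.0
```

```bash
python3 - <<'E'
from h import *
from station import arm
go([.595,-.169,.105],-1.97)
s=arm.get_state(); e=s["eef_pos"]; y=s["ee_rot"][2]; tx=np.array([np.cos(y),np.sin(y),0])
h=e+.060*tx; h[2]=e[2]; 
ims=[]
for n in("scene","top"):
    f=arm.grab_frame(n); np.savez(n+"1.npz",**f); u=proj(f,h); print(n,u)
    c=np.round(u).astype(int); r=40
    ims.append(cv2.resize(f["frame"][c[1]-r:c[1]+r,c[0]-r:c[0]+r,::-1],(400,400),interpolation=2)); print(c-r)
cv2.imwrite("pics/crop3.png",np.clip(np.hstack(ims)*1.3,0,255).astype(np.uint8))
E
```

```text
t 4.82 at [ 0.5965 -0.1673  0.1062] rot [-3.1414e+00 -1.0000e-04 -1.9398e+00] | dx 2.2 dy 0.8 dz 1.2 rz 0.0302 F [-0.15 -0.56 -2.63] w 0.0296
scene [269.95000609 271.85995033]
[230 232]
top [400.06783322 215.0012887 ]
[360 175]
```

View pics/crop3.png

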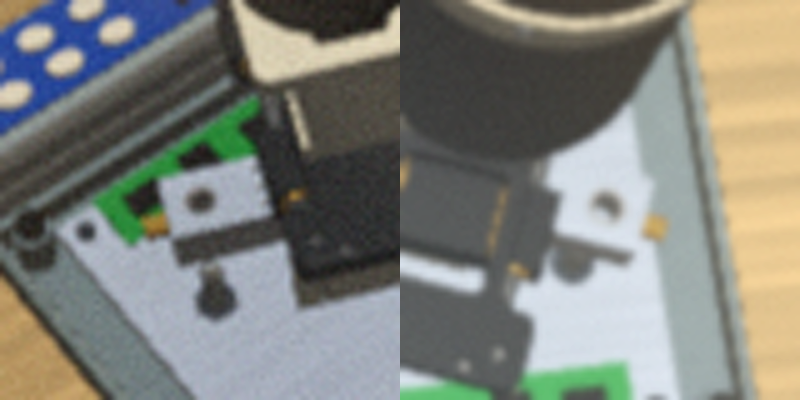

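The hole shows in both views: scene px (270,272) and top px (401,216). I'll refine these and compare with the pin camera by camera.

```bash
cat > m.py <<'E'
from h import *
def hole(n,file,u0,zt,thr=None):
    f=dict(np.load(file)); g=cv2.resize(f["frame"].mean(-1).astype(np.float32),None,fx=4,fy=4,interpolation=cv2.INTER_CUBIC)
    c=(np.array(u0)*4+1.5).astype(int); w=g[c[1]-22:c[1]+23,c[0]-22:c[0]+23]
    hi=np.percentile(w,80); lo=w.min(); m=(w<(hi*.6+lo*.4 if thr is None else thr)).astype(np.uint8)
    cs,_=cv2.findContours(m,0,2); cs=[x for x in cs if cv2.contourArea(x)>40]
    b=min(cs,key=lambda x:np.linalg.norm(cv2.minEnclosingCircle(x)[0]-np.array([22,22])))
    hull=cv2.convexHull(b); M=cv2.moments(hull); p=np.array([M["m10"],M["m01"]])/M["m00"]
    uv=(c-22+p-1.5)/4; print(n,"hole px",uv.round(2),"area px",M["m00"]/16,"world",ray(f,*uv,zt)[0].round(4)); return ray(f,*uv,zt)[0]
E
python3 - <<'E'
from m import *
zt=.1063
for n,u in(("scene",(270.2,272.2)),("top",(401,216.4))): hole(n,n+"1.npz",u,zt)
F={n:dict(np.load(n+"0.npz")) for n in("scene","top")}
for n,f in F.items():
    P=cloud(f); 
    u0,v0=(271,288) if n=="scene" else (395,226)
    w=P[v0-12:v0+13,u0-12:u0+13]; v,u=np.nonzero((w[...,2]>.027)&(w[...,2]<.06)&(abs(w[...,0]-.5715)<.02))
    q=w[v,u]
    # silhouette: compare with centroid expected from a 10mm cylinder surface: mean direction towards camera
    print(n,"pin pts",len(q),q.mean(0).round(4),"px",(u.mean()+u0-12).round(2),(v.mean()+v0-12).round(2))
    for p in([.5715,-.2243],):
        a=np.linspace(0,6.28,60); pts=[np.array([p[0]+r*np.cos(t),p[1]+r*np.sin(t),z]) for z,r in((.027,.005),(.045,.005),(.051,.003)) for t in a]
        hu=cv2.convexHull(proj(f,np.array(pts)).astype(np.float32)); M=cv2.moments(hu); print(" model silhouette px",np.round([M["m10"]/M["m00"],M["m01"]/M["m00"]],2),M["m00"])
E
```

```text
scene hole px [269.69 271.78] area px 21.125 world [ 0.5744 -0.2236  0.1063]
top hole px [401.17 215.43] area px 22.125 world [ 0.5738 -0.2252  0.1063]
scene pin pts 33 [ 0.5746 -0.2252  0.041 ] px 271.73 288.36
 model silhouette px [271.44 288.15] 35.76652818918228
top pin pts 29 [ 0.5694 -0.223   0.0424] px 395.24 225.31
 model silhouette px [395.25 224.96] 29.658129811985418
```

jog_arm([
  {"dx": 0.8,"dy": 2.5,"dz": 10,"rx": 0,"ry": 0,"rz": 0,"gripper": 1},
  {"dx": 0.8,"dy": 2.5,"dz": 18,"rx": 0,"ry": 0,"rz": 0,"gripper": 1},
  {"dx": 0.8,"dy": 2.5,"dz": 24,"rx": 0,"ry": 0,"rz": 0,"gripper": 1},
  {"dx": 0.8,"dy": 2.5,"dz": 24,"rx": 0,"ry": 0,"rz": 0,"gripper": 1},
  {"dx": 0.8,"dy": 2.5,"dz": 24,"rx": 0,"ry": 0,"rz": 0,"gripper": 1},
  {"dx": 0.8,"dy": 2.5,"dz": 24,"rx": 0,"ry": 0,"rz": 0,"gripper": 1},
  {"dx": 0.8,"dy": 2.5,"dz": 24,"rx": 0,"ry": 0,"rz": 0,"gripper": 1},
  {"dx": 0.8,"dy": 2.5,"dz": 24,"rx": 0,"ry": 0,"rz": 0,"gripper": 1},
])

```text
t: 5.58
eef_pos: [0.594, -0.1671, 0.0823]
ee_rot: [-3.141, 0.0, -1.942]
force: [0.3, 0.2, -3.2]
width: 0.0299
gripper_force: 25.0
```

```bash
python3 - <<'E'
from m import *
from station import arm
go([.5965,-.1673,.044],-1.94)
s=arm.get_state(); e=s["eef_pos"]; y=s["ee_rot"][2]; h=e+.060*np.array([np.cos(y),np.sin(y),0]); print("fk",h)
h[2]=zt=e[2]+.0001; ims=[]
for n in("scene","top"):
    f=arm.grab_frame(n); np.savez(n+"2.npz",**f); u=proj(f,h-[.0008,.0012,0]); hole(n,n+"2.npz",u,zt)
    c=np.round(u).astype(int); r=30
    ims.append(cv2.resize(f["frame"][c[1]-r:c[1]+r,c[0]-r:c[0]+r,::-1],(400,400),interpolation=2)); print(c-r)
cv2.imwrite("pics/crop4.png",np.clip(np.hstack(ims)*1.3,0,255).astype(np.uint8))
E
```

```text
t 5.58 at [ 0.594  -0.1671  0.0823] rot [-3.1410e+00  2.0000e-04 -1.9417e+00] | dx -0.7 dy -2.4 dz 38.3 rz -0.0017 F [ 0.31  0.23 -3.23] w 0.0299
fk [ 0.57222613 -0.22301233  0.08226678]
scene hole px [270.12 276.95] area px 20.5625 world [ 0.5718 -0.2232  0.0824]
[240 247]
top hole px [399.22 219.76] area px 19.90625 world [ 0.5712 -0.225   0.0824]
[369 190]
```

View pics/crop4.png

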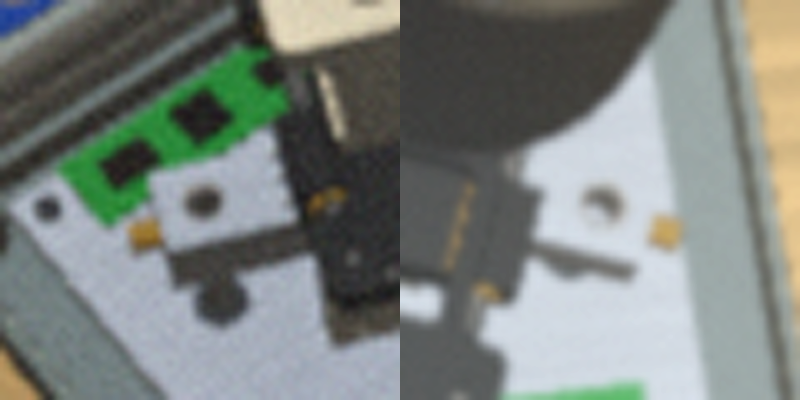

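The hole is at scene px (270,277) and top px (399,220), within about 1 mm of the pin in both cameras. Lowering onto the pin now.

jog_arm([
  {"dx": 0,"dy": 0,"dz": 3,"rx": 0,"ry": 0,"rz": 0,"gripper": 1},
  {"dx": 0,"dy": 0,"dz": 6,"rx": 0,"ry": 0,"rz": 0,"gripper": 1},
  {"dx": 0,"dy": 0,"dz": 9,"rx": 0,"ry": 0,"rz": 0,"gripper": 1},
  {"dx": 0,"dy": 0,"dz": 11,"rx": 0,"ry": 0,"rz": 0,"gripper": 1},
  {"dx": 0,"dy": 0,"dz": 13,"rx": 0,"ry": 0,"rz": 0,"gripper": 1},
  {"dx": 0,"dy": 0,"dz": 15,"rx": 0,"ry": 0,"rz": 0,"gripper": 1},
  {"dx": 0,"dy": 0,"dz": 16,"rx": 0,"ry": 0,"rz": 0,"gripper": 1},
  {"dx": 0,"dy": 0,"dz": 16,"rx": 0,"ry": 0,"rz": 0,"gripper": 1},
])

```text
t: 6.35
eef_pos: [0.5938, -0.1671, 0.0657]
ee_rot: [-3.142, -0.0, -1.942]
force: [0.0, -0.2, -3.1]
width: 0.0297
gripper_force: 25.0
```

```bash
python3 -c "
from h import *
from station import arm
go([.594,-.1671,.044],-1.94); print(arm.get_state()['moment'])"
```

```text
t 6.35 at [ 0.5938 -0.1671  0.0657] rot [-3.1415 -0.     -1.9417] | dx -0.0 dy -0.2 dz 21.7 rz -0.0017 F [ 0.03 -0.18 -3.07] w 0.0297
[ 0.17932598 -0.39820812  0.03079024]
```

jog_arm([
  {"dx": 0,"dy": 0,"dz": 4,"rx": 0,"ry": 0,"rz": 0,"gripper": 1},
  {"dx": 0,"dy": 0,"dz": 8,"rx": 0,"ry": 0,"rz": 0,"gripper": 1},
  {"dx": 0,"dy": 0,"dz": 12,"rx": 0,"ry": 0,"rz": 0,"gripper": 1},
  {"dx": 0,"dy": 0,"dz": 15,"rx": 0,"ry": 0,"rz": 0,"gripper": 1},
  {"dx": 0,"dy": 0,"dz": 17,"rx": 0,"ry": 0,"rz": 0,"gripper": 1},
  {"dx": 0,"dy": 0,"dz": 19,"rx": 0,"ry": 0,"rz": 0,"gripper": 1},
  {"dx": 0,"dy": 0,"dz": 20.5,"rx": 0,"ry": 0,"rz": 0,"gripper": 1},
  {"dx": 0,"dy": 0,"dz": 21,"rx": 0,"ry": 0,"rz": 0,"gripper": 1},
])

```text
t: 7.02
eef_pos: [0.5939, -0.167, 0.0448]
ee_rot: [-3.141, 0.0, -1.942]
force: [1.5, 0.8, -1.6]
width: 0.0301
gripper_force: 25.0
```

```bash
python3 -c "
from h import *
from station import arm
go([.594,-.1671,.0435],-1.94); print(arm.get_state()['moment'])"
```

```text
t 7.02 at [ 0.5939 -0.167   0.0448] rot [-3.1414  0.     -1.9417] | dx -0.0 dy -0.2 dz 1.3 rz -0.0017 F [ 1.52  0.76 -1.55] w 0.0301
[ 0.43886172 -0.55478229  0.08918538]
```

jog_arm([
  {"dx": 0,"dy": 0,"dz": 0.7,"rx": 0,"ry": 0,"rz": 0,"gripper": 1},
  {"dx": 0,"dy": 0,"dz": 1,"rx": 0,"ry": 0,"rz": 0,"gripper": 1},
  {"dx": 0,"dy": 0,"dz": 1,"rx": 0,"ry": 0,"rz": 0,"gripper": 1},
  {"dx": 0,"dy": 0,"dz": 1,"rx": 0,"ry": 0,"rz": 0,"gripper": 0.4},
  {"dx": 0,"dy": 0,"dz": 1,"rx": 0,"ry": 0,"rz": 0,"gripper": 0.4},
  {"dx": 0,"dy": 0,"dz": 1,"rx": 0,"ry": 0,"rz": 0,"gripper": 0.4},
  {"dx": 0,"dy": 0,"dz": 1,"rx": 0,"ry": 0,"rz": 0,"gripper": 0.4},
  {"dx": 0,"dy": 0,"dz": 1,"rx": 0,"ry": 0,"rz": 0,"gripper": 0.4},
])

```text
t: 7.68
eef_pos: [0.5936, -0.1672, 0.044]
ee_rot: [3.142, -0.0, -1.942]
force: [0.2, 0.9, 0.5]
width: 0.0517
gripper_force: 0.0
```

```bash
python3 -c "
from h import *
from station import arm
go([.594,-.1671,.12],-1.94); print(arm.get_state()['moment'])"
```

```text
t 7.68 at [ 0.5936 -0.1672  0.044 ] rot [ 3.1416e+00 -1.0000e-04 -1.9419e+00] | dx -0.2 dy -0.3 dz -76.0 rz -0.0019 F [0.2  0.87 0.53] w 0.0517
[ 0.06453711 -0.0515625   0.03005516]
```

Released with the cell on the plate; the force has returned to zero. Raising clear, then I'll check the fit.

jog_arm([
  {"dx": 0,"dy": 0,"dz": 0,"rx": 0,"ry": 0,"rz": 0,"gripper": 0.35},
  {"dx": 0,"dy": 0,"dz": 0,"rx": 0,"ry": 0,"rz": 0,"gripper": 0.35},
  {"dx": 0,"dy": 0,"dz": -8,"rx": 0,"ry": 0,"rz": 0,"gripper": 0.35},
  {"dx": 0,"dy": 0,"dz": -20,"rx": 0,"ry": 0,"rz": 0,"gripper": 0.35},
  {"dx": 0,"dy": 0,"dz": -40,"rx": 0,"ry": 0,"rz": 0,"gripper": 0.35},
  {"dx": 0,"dy": 0,"dz": -70,"rx": 0,"ry": 0,"rz": 0,"gripper": 1},
  {"dx": 0,"dy": 0,"dz": -90,"rx": 0,"ry": 0,"rz": 0,"gripper": 1},
  {"dx": 0,"dy": 0,"dz": -90,"rx": 0,"ry": 0,"rz": 0,"gripper": 1},
])

```text
t: 8.35
eef_pos: [0.5967, -0.1675, 0.1404]
ee_rot: [-3.133, 0.002, -1.941]
force: [1.0, 0.5, -0.3]
width: 0.0423
gripper_force: 0.0
```

```bash
python3 -c "
from h import *
go([.6595,-.1095,.10],-1.549)"
```

```text
t 8.35 at [ 0.5967 -0.1675  0.1404] rot [-3.1330e+00  2.1000e-03 -1.9407e+00] | dx -76.8 dy -37.6 dz 40.4 rz -0.3917 F [ 0.95  0.5  -0.29] w 0.0423
```

jog_arm([
  {"dx": -25,"dy": -13,"dz": 0,"rx": 0,"ry": 0,"rz": -0.1,"gripper": 1},
  {"dx": -50,"dy": -26,"dz": 0,"rx": 0,"ry": 0,"rz": -0.2,"gripper": 1},
  {"dx": -77,"dy": -40,"dz": 10,"rx": 0,"ry": 0,"rz": -0.3,"gripper": 1},
  {"dx": -77,"dy": -40,"dz": 20,"rx": 0,"ry": 0,"rz": -0.391,"gripper": 1},
  {"dx": -77,"dy": -40,"dz": 33,"rx": 0,"ry": 0,"rz": -0.391,"gripper": 1},
  {"dx": -77,"dy": -40,"dz": 33,"rx": 0,"ry": 0,"rz": -0.391,"gripper": 1},
  {"dx": -77,"dy": -40,"dz": 33,"rx": 0,"ry": 0,"rz": -0.391,"gripper": 1},
  {"dx": -77,"dy": -40,"dz": 33,"rx": 0,"ry": 0,"rz": -0.391,"gripper": 1},
])

```text
t: 9.02
eef_pos: [0.6592, -0.1101, 0.1021]
ee_rot: [-3.141, -0.0, -1.551]
force: [0.2, -0.4, 0.7]
width: 0.0004
gripper_force: 0.0
```

```bash
python3 - <<'E'
from h import *
from station import arm
go([.6595,-.1095,.047],-1.549)
ims=[]
for n,(a,b) in(("scene",(205,195)),("top",(285,150))):
    f=arm.grab_frame(n); np.savez(n+"3.npz",**f)
    ims.append(cv2.resize(f["frame"][b:b+150,a:a+150,::-1],(400,400),interpolation=2))
cv2.imwrite("pics/crop5.png",np.clip(np.hstack(ims)*1.3,0,255).astype(np.uint8))
E
```

```text
t 9.02 at [ 0.6592 -0.1101  0.1021] rot [-3.1407e+00 -3.0000e-04 -1.5514e+00] | dx -0.6 dy -0.3 dz 55.1 rz -0.0024 F [ 0.18 -0.43  0.72] w 0.0004
```

View pics/crop5.png

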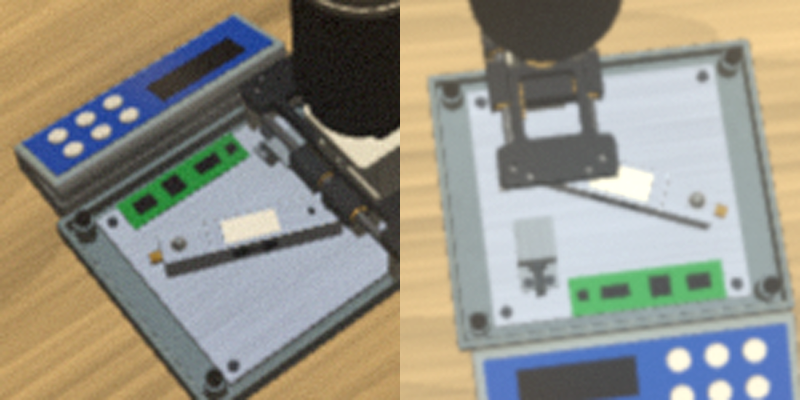

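The pin stands through the hole and the cell lies flat, free end clear of the bracket (scene crop pin (180,243), top crop pin (697,200)). Next, lower the closed fingers beside the free end.

jog_arm([
  {"dx": -0.5,"dy": -4,"dz": 12,"rx": 0,"ry": 0,"rz": 0,"gripper": 1},
  {"dx": -0.5,"dy": -4,"dz": 22,"rx": 0,"ry": 0,"rz": 0,"gripper": 1},
  {"dx": -0.5,"dy": -4,"dz": 30,"rx": 0,"ry": 0,"rz": 0,"gripper": 1},
  {"dx": -0.5,"dy": -4,"dz": 37,"rx": 0,"ry": 0,"rz": 0,"gripper": 1},
  {"dx": -0.5,"dy": -4,"dz": 43,"rx": 0,"ry": 0,"rz": 0,"gripper": 1},
  {"dx": -0.5,"dy": -4,"dz": 49,"rx": 0,"ry": 0,"rz": 0,"gripper": 1},
  {"dx": -0.5,"dy": -4,"dz": 54,"rx": 0,"ry": 0,"rz": 0,"gripper": 1},
  {"dx": -0.5,"dy": -4,"dz": 54,"rx": 0,"ry": 0,"rz": 0,"gripper": 1},
], force=20)

```text
t: 9.78
eef_pos: [0.6622, -0.1093, 0.0455]
ee_rot: [3.14, 0.0, -1.551]
force: [-0.2, 1.0, 0.1]
width: 0.0001
gripper_force: 0.0
```

```bash
cat > st.py <<'E'
from h import *
from station import arm
s=arm.get_state(); th=.022; x=np.array([np.cos(th),np.sin(th)]); y=np.array([-x[1],x[0]])
d=s["eef_pos"][:2]-[.572,-.2235]; f=s["force"][:2]
print("t %.2f"%s["t"],"scale xy mm",(np.array([d@x,d@y])*1e3).round(2),"z %.4f"%s["eef_pos"][2],"yaw %.4f"%s["ee_rot"][2],"Fx %.2f Fy %.2f Fz %.2f"%(f@x,f@y,s["force"][2]),"mom",s["moment"].round(3))
E
python3 st.py
```

```text
t 9.78 scale xy mm [ 92.64 112.21] z 0.0455 yaw -1.5510 Fx -0.23 Fy 0.96 Fz 0.09 mom [ 0.076 -0.001  0.003]
```

jog_arm([
  {"dx": 0,"dy": 5,"dz": 0,"rx": 0,"ry": 0,"rz": 0,"gripper": 1},
  {"dx": -1,"dy": 10,"dz": 0,"rx": 0,"ry": 0,"rz": 0,"gripper": 1},
  {"dx": -3,"dy": 14,"dz": 0,"rx": 0,"ry": 0,"rz": 0,"gripper": 1},
  {"dx": -5,"dy": 18,"dz": 0,"rx": 0,"ry": 0,"rz": 0,"gripper": 1},
  {"dx": -7,"dy": 22,"dz": 0,"rx": 0,"ry": 0,"rz": 0,"gripper": 1},
  {"dx": -9,"dy": 26,"dz": 0,"rx": 0,"ry": 0,"rz": 0,"gripper": 1},
  {"dx": -11,"dy": 30,"dz": 0,"rx": 0,"ry": 0,"rz": 0,"gripper": 1},
  {"dx": -12,"dy": 33,"dz": 0,"rx": 0,"ry": 0,"rz": 0,"gripper": 1},
])

```text
t: 10.45
eef_pos: [0.6295, -0.0976, 0.0473]
ee_rot: [-3.141, 0.0, -1.55]
force: [1.5, -1.6, -0.5]
width: 0.0001
gripper_force: 0.8
```

```bash
python3 st.py
```

```text
t 10.45 scale xy mm [ 60.3  124.62] z 0.0473 yaw -1.5504 Fx 1.47 Fy -1.68 Fz -0.47 mom [-0.054 -0.567 -0.007]
```

jog_arm([
  {"dx": -0.3,"dy": 2,"dz": 0,"rx": 0,"ry": 0,"rz": 0,"gripper": 1},
  {"dx": -0.6,"dy": 4,"dz": 0,"rx": 0,"ry": 0,"rz": 0,"gripper": 1},
  {"dx": -1,"dy": 6,"dz": 0,"rx": 0,"ry": 0,"rz": 0,"gripper": 1},
  {"dx": -1.5,"dy": 7.5,"dz": 0,"rx": 0,"ry": 0,"rz": 0,"gripper": 1},
  {"dx": -2,"dy": 8.5,"dz": 0,"rx": 0,"ry": 0,"rz": 0,"gripper": 1},
  {"dx": -2,"dy": 9.5,"dz": 0,"rx": 0,"ry": 0,"rz": 0,"gripper": 1},
  {"dx": -2,"dy": 10,"dz": 0,"rx": 0,"ry": 0,"rz": 0,"gripper": 1},
  {"dx": -2,"dy": 10,"dz": 0,"rx": 0,"ry": 0,"rz": 0,"gripper": 1},
])

```text
t: 11.12
eef_pos: [0.62, -0.0959, 0.0472]
ee_rot: [-3.141, 0.0, -1.551]
force: [3.3, 2.6, 1.3]
width: 0.0004
gripper_force: 1.6
```

```bash
python3 st.py; python3 - <<'E'
from h import *
from station import arm
ims=[]
for n,(a,b) in(("scene",(255,215)),("top",(300,170))):
    f=arm.grab_frame(n); np.savez(n+"4.npz",**f)
    ims.append(cv2.resize(f["frame"][b:b+100,a:a+100,::-1],(400,400),interpolation=2))
cv2.imwrite("pics/crop6.png",np.clip(np.hstack(ims)*1.3,0,255).astype(np.uint8))
E
```

```text
t 11.12 scale xy mm [ 50.78 126.47] z 0.0472 yaw -1.5507 Fx 3.36 Fy 2.52 Fz 1.28 mom [ 8.110e-01 -1.146e+00 -1.000e-03]
```

View pics/crop6.png

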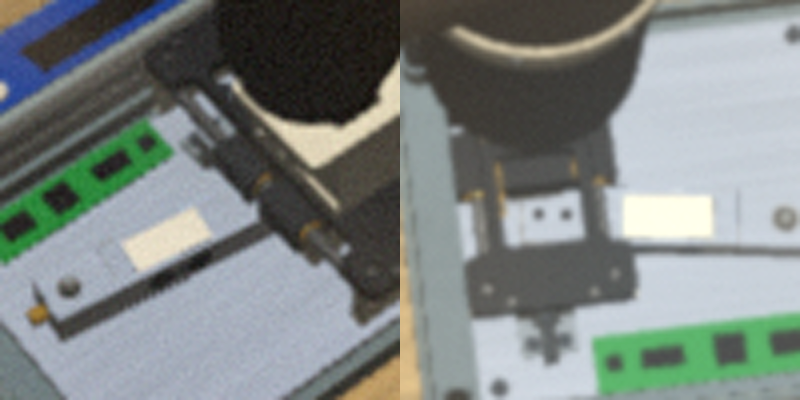

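```bash
cat > ang.py <<'E'
from h import *
def ang(n,file,box):
    f=dict(np.load(file)); a,b,c,d=box; im=f["frame"][b:d,a:c].astype(int)
    m=((im[...,0]-im[...,2]>3)&(im[...,0]>150)).astype(np.uint8)
    k,l,s,ct=cv2.connectedComponentsWithStats(m); i=1+np.argmax(s[1:,4]); p=ray(f,ct[i][0]+a,ct[i][1]+b,.044)[0]
    d=p[:2]-[.5715,-.2242]; h=np.arctan2(d[1],d[0]); print(n,"patch px",(ct[i]+[a,b]).round(1),s[i,4],p.round(4),"len",np.hypot(*d).round(4),"angle from scale y toward +x",round(np.pi/2+.022-h,4))
E
python3 - <<'E'
from ang import *
f=dict(np.load("top4.npz")); print(f["frame"][220:228:2,360:376:3].tolist()[1])
ang("top","top4.npz",(345,210,390,240)); ang("scene","scene4.npz",(280,260,312,287))
ang("top3","top3.npz",(345,195,390,240))
E
```

```text
[[204, 202, 181], [205, 202, 183], [204, 201, 181], [205, 201, 182], [205, 201, 182], [205, 201, 182]]
top patch px [366.9 223.7] 230 [ 0.5785 -0.1657  0.044 ] len 0.0589 angle from scale y toward +x 0.1417
scene patch px [296.2 274.4] 174 [ 0.5795 -0.1633  0.044 ] len 0.0614 angle from scale y toward +x 0.1525
top3 patch px [369.8 218.4] 178 [ 0.5889 -0.1729  0.044 ] len 0.0541 angle from scale y toward +x 0.3487
```

jog_arm([
  {"dx": 0,"dy": 1,"dz": 0,"rx": 0,"ry": 0,"rz": 0,"gripper": 1},
  {"dx": 0,"dy": 2,"dz": 0,"rx": 0,"ry": 0,"rz": 0,"gripper": 1},
  {"dx": 0,"dy": 3,"dz": 0,"rx": 0,"ry": 0,"rz": 0,"gripper": 1},
  {"dx": 0,"dy": 4,"dz": 0,"rx": 0,"ry": 0,"rz": 0,"gripper": 1},
  {"dx": 0,"dy": 5,"dz": 0,"rx": 0,"ry": 0,"rz": 0,"gripper": 1},
  {"dx": 0,"dy": 6,"dz": 0,"rx": 0,"ry": 0,"rz": 0,"gripper": 1},
  {"dx": 0,"dy": 7,"dz": 0,"rx": 0,"ry": 0,"rz": 0,"gripper": 1},
  {"dx": 0,"dy": 8,"dz": 0,"rx": 0,"ry": 0,"rz": 0,"gripper": 1},
])

```text
t: 11.88
eef_pos: [0.6111, -0.0964, 0.0467]
ee_rot: [3.141, -0.0, -1.551]
force: [1.6, 1.6, -1.2]
width: 0.0003
gripper_force: 0.6
```

```bash
python3 st.py
```

```text
t 11.88 scale xy mm [ 41.84 126.17] z 0.0467 yaw -1.5510 Fx 1.67 Fy 1.56 Fz -1.25 mom [ 0.361 -0.455 -0.018]
```

jog_arm([
  {"dx": 0,"dy": 0.2,"dz": 0,"rx": 0,"ry": 0,"rz": 0,"gripper": 1},
  {"dx": 0,"dy": 0.4,"dz": 0,"rx": 0,"ry": 0,"rz": 0,"gripper": 1},
  {"dx": 0,"dy": 0.6,"dz": 0,"rx": 0,"ry": 0,"rz": 0,"gripper": 1},
  {"dx": 0,"dy": 0.8,"dz": 0,"rx": 0,"ry": 0,"rz": 0,"gripper": 1},
  {"dx": 0,"dy": 1,"dz": 0,"rx": 0,"ry": 0,"rz": 0,"gripper": 1},
  {"dx": 0,"dy": 1.2,"dz": 0,"rx": 0,"ry": 0,"rz": 0,"gripper": 1},
  {"dx": 0,"dy": 1.4,"dz": 0,"rx": 0,"ry": 0,"rz": 0,"gripper": 1},
  {"dx": 0,"dy": 1.4,"dz": 0,"rx": 0,"ry": 0,"rz": 0,"gripper": 1},
])

```text
t: 12.55
eef_pos: [0.6102, -0.0963, 0.0469]
ee_rot: [3.142, -0.0, -1.551]
force: [0.5, 0.9, -0.2]
width: 0.0003
gripper_force: 0.3
```

```bash
cat > av.py <<'E'
from h import *
from station import arm
L=[]
for i in range(5):
    s=arm.get_state(); L.append(np.r_[s["force"],s["moment"],s["eef_pos"],s["gripper_force"]])
    if i<4: arm.grab_frame("top")
L=np.array(L); m=L.mean(0); d=m[6:8]-[.572,-.2235]
print("t %.2f"%s["t"],"F",m[:3].round(2),"sd",L[:,:3].std(0).round(2),"mom",m[3:6].round(3),"scale xy",(d[0]*1e3+22*d[1]).round(2),(d[1]*1e3-22*d[0]).round(2),"g",m[9].round(2))
E
python3 av.py
```

```text
t 12.75 F [ 0.79  0.35 -0.73] sd [0.48 0.36 0.48] mom [ 0.158 -0.301  0.007] scale xy 40.94 126.34 g 0.31
```

jog_arm([
  {"dx": 0,"dy": 0.4,"dz": 0,"rx": 0,"ry": 0,"rz": 0,"gripper": 1},
  {"dx": 0,"dy": 0.7,"dz": 0,"rx": 0,"ry": 0,"rz": 0,"gripper": 1},
  {"dx": 0,"dy": 1,"dz": 0,"rx": 0,"ry": 0,"rz": 0,"gripper": 1},
  {"dx": 0,"dy": 1.3,"dz": 0,"rx": 0,"ry": 0,"rz": 0,"gripper": 1},
  {"dx": 0,"dy": 1.6,"dz": 0,"rx": 0,"ry": 0,"rz": 0,"gripper": 1},
  {"dx": 0,"dy": 1.8,"dz": 0,"rx": 0,"ry": 0,"rz": 0,"gripper": 1},
  {"dx": 0,"dy": 2,"dz": 0,"rx": 0,"ry": 0,"rz": 0,"gripper": 1},
  {"dx": 0,"dy": 2,"dz": 0,"rx": 0,"ry": 0,"rz": 0,"gripper": 1},
])

```text
t: 13.42
eef_pos: [0.6083, -0.0963, 0.047]
ee_rot: [-3.141, 0.0, -1.551]
force: [0.4, 2.0, -0.3]
width: 0.0002
gripper_force: 0.6
```

```bash
python3 av.py
```

```text
t 13.62 F [ 1.39  1.41 -0.3 ] sd [0.5  0.33 0.25] mom [ 0.464 -0.46  -0.031] scale xy 39.07 126.38 g 0.57
```

jog_arm([
  {"dx": 0,"dy": 0.4,"dz": 0,"rx": 0,"ry": 0,"rz": 0,"gripper": 1},
  {"dx": 0,"dy": 0.7,"dz": 0,"rx": 0,"ry": 0,"rz": 0,"gripper": 1},
  {"dx": 0,"dy": 1,"dz": 0,"rx": 0,"ry": 0,"rz": 0,"gripper": 1},
  {"dx": 0,"dy": 1.3,"dz": 0,"rx": 0,"ry": 0,"rz": 0,"gripper": 1},
  {"dx": 0,"dy": 1.6,"dz": 0,"rx": 0,"ry": 0,"rz": 0,"gripper": 1},
  {"dx": 0,"dy": 1.8,"dz": 0,"rx": 0,"ry": 0,"rz": 0,"gripper": 1},
  {"dx": 0,"dy": 2,"dz": 0,"rx": 0,"ry": 0,"rz": 0,"gripper": 1},
  {"dx": 0,"dy": 2,"dz": 0,"rx": 0,"ry": 0,"rz": 0,"gripper": 1},
])

```text
t: 14.28
eef_pos: [0.6062, -0.0964, 0.047]
ee_rot: [-3.142, 0.0, -1.551]
force: [2.1, 1.0, 0.5]
width: 0.0005
gripper_force: 0.7
```

```bash
python3 av.py
```

```text
t 14.48 F [1.43 1.09 0.18] sd [0.51 0.3  0.5 ] mom [ 0.545 -0.542 -0.045] scale xy 37.0 126.35 g 0.71
```

jog_arm([
  {"dx": 0,"dy": 0.4,"dz": 0,"rx": 0,"ry": 0,"rz": 0,"gripper": 1},
  {"dx": 0,"dy": 0.7,"dz": 0,"rx": 0,"ry": 0,"rz": 0,"gripper": 1},
  {"dx": 0,"dy": 1,"dz": 0,"rx": 0,"ry": 0,"rz": 0,"gripper": 1},
  {"dx": 0,"dy": 1.3,"dz": 0,"rx": 0,"ry": 0,"rz": 0,"gripper": 1},
  {"dx": 0,"dy": 1.6,"dz": 0,"rx": 0,"ry": 0,"rz": 0,"gripper": 1},
  {"dx": 0,"dy": 1.8,"dz": 0,"rx": 0,"ry": 0,"rz": 0,"gripper": 1},
  {"dx": 0,"dy": 2,"dz": 0,"rx": 0,"ry": 0,"rz": 0,"gripper": 1},
  {"dx": 0,"dy": 2,"dz": 0,"rx": 0,"ry": 0,"rz": 0,"gripper": 1},
])

```text
t: 15.15
eef_pos: [0.6041, -0.0964, 0.0469]
ee_rot: [3.142, 0.0, -1.551]
force: [1.3, 1.0, 0.4]
width: 0.0005
gripper_force: 0.7
```

```bash
python3 av.py
```

```text
t 15.35 F [1.07 1.32 0.51] sd [0.16 0.33 0.47] mom [ 0.543 -0.524 -0.03 ] scale xy 34.94 126.34 g 0.7
```

jog_arm([
  {"dx": 0,"dy": 0.4,"dz": 0,"rx": 0,"ry": 0,"rz": 0,"gripper": 1},
  {"dx": 0,"dy": 0.7,"dz": 0,"rx": 0,"ry": 0,"rz": 0,"gripper": 1},
  {"dx": 0,"dy": 1,"dz": 0,"rx": 0,"ry": 0,"rz": 0,"gripper": 1},
  {"dx": 0,"dy": 1.3,"dz": 0,"rx": 0,"ry": 0,"rz": 0,"gripper": 1},
  {"dx": 0,"dy": 1.6,"dz": 0,"rx": 0,"ry": 0,"rz": 0,"gripper": 1},
  {"dx": 0,"dy": 1.8,"dz": 0,"rx": 0,"ry": 0,"rz": 0,"gripper": 1},
  {"dx": 0,"dy": 2,"dz": 0,"rx": 0,"ry": 0,"rz": 0,"gripper": 1},
  {"dx": 0,"dy": 2,"dz": 0,"rx": 0,"ry": 0,"rz": 0,"gripper": 1},
])

```text
t: 16.02
eef_pos: [0.6021, -0.0965, 0.0469]
ee_rot: [3.141, -0.0, -1.551]
force: [1.3, 2.0, 0.7]
width: 0.0005
gripper_force: 0.7
```

```bash
python3 av.py
```

```text
t 16.22 F [1.46 1.5  0.31] sd [0.21 0.42 0.66] mom [ 0.532 -0.516 -0.026] scale xy 32.94 126.35 g 0.68
```

jog_arm([
  {"dx": 0,"dy": 0.4,"dz": 0,"rx": 0,"ry": 0,"rz": 0,"gripper": 1},
  {"dx": 0,"dy": 0.7,"dz": 0,"rx": 0,"ry": 0,"rz": 0,"gripper": 1},
  {"dx": 0,"dy": 1,"dz": 0,"rx": 0,"ry": 0,"rz": 0,"gripper": 1},
  {"dx": 0,"dy": 1.3,"dz": 0,"rx": 0,"ry": 0,"rz": 0,"gripper": 1},
  {"dx": 0,"dy": 1.6,"dz": 0,"rx": 0,"ry": 0,"rz": 0,"gripper": 1},
  {"dx": 0,"dy": 1.8,"dz": 0,"rx": 0,"ry": 0,"rz": 0,"gripper": 1},
  {"dx": 0,"dy": 2,"dz": 0,"rx": 0,"ry": 0,"rz": 0,"gripper": 1},
  {"dx": 0,"dy": 2,"dz": 0,"rx": 0,"ry": 0,"rz": 0,"gripper": 1},
])

```text
t: 16.88
eef_pos: [0.6002, -0.0965, 0.0469]
ee_rot: [3.142, 0.0, -1.551]
force: [1.2, 1.4, 0.8]
width: 0.0002
gripper_force: 0.7
```

```bash
python3 av.py
```

```text
t 17.08 F [1.4  1.13 0.87] sd [0.39 0.49 0.41] mom [ 0.539 -0.548 -0.036] scale xy 30.96 126.36 g 0.7
```

jog_arm([
  {"dx": 0,"dy": 0.4,"dz": 0,"rx": 0,"ry": 0,"rz": 0,"gripper": 1},
  {"dx": 0,"dy": 0.7,"dz": 0,"rx": 0,"ry": 0,"rz": 0,"gripper": 1},
  {"dx": 0,"dy": 1,"dz": 0,"rx": 0,"ry": 0,"rz": 0,"gripper": 1},
  {"dx": 0,"dy": 1.3,"dz": 0,"rx": 0,"ry": 0,"rz": 0,"gripper": 1},
  {"dx": 0,"dy": 1.6,"dz": 0,"rx": 0,"ry": 0,"rz": 0,"gripper": 1},
  {"dx": 0,"dy": 1.8,"dz": 0,"rx": 0,"ry": 0,"rz": 0,"gripper": 1},
  {"dx": 0,"dy": 2,"dz": 0,"rx": 0,"ry": 0,"rz": 0,"gripper": 1},
  {"dx": 0,"dy": 2,"dz": 0,"rx": 0,"ry": 0,"rz": 0,"gripper": 1},
])

```text
t: 17.75
eef_pos: [0.5986, -0.0965, 0.0471]
ee_rot: [-3.141, 0.0, -1.551]
force: [3.1, 1.7, -0.7]
width: 0.0006
gripper_force: 1.6
```

```bash
python3 av.py
```

```text
t 17.95 F [ 3.18  1.46 -0.75] sd [0.7  0.32 0.23] mom [ 0.601 -1.269  0.044] scale xy 29.4 126.41 g 1.71
```

The stop is felt: Fx 3.2 N, with the TCP lagging by about 0.45 mm (roughly 4 N/mm). I'll load it in small steps.

jog_arm([
  {"dx": 0,"dy": 0.1,"dz": 0,"rx": 0,"ry": 0,"rz": 0,"gripper": 1},
  {"dx": 0,"dy": 0.2,"dz": 0,"rx": 0,"ry": 0,"rz": 0,"gripper": 1},
  {"dx": 0,"dy": 0.3,"dz": 0,"rx": 0,"ry": 0,"rz": 0,"gripper": 1},
  {"dx": 0,"dy": 0.4,"dz": 0,"rx": 0,"ry": 0,"rz": 0,"gripper": 1},
  {"dx": 0,"dy": 0.5,"dz": 0,"rx": 0,"ry": 0,"rz": 0,"gripper": 1},
  {"dx": 0,"dy": 0.6,"dz": 0,"rx": 0,"ry": 0,"rz": 0,"gripper": 1},
  {"dx": 0,"dy": 0.7,"dz": 0,"rx": 0,"ry": 0,"rz": 0,"gripper": 1},
  {"dx": 0,"dy": 0.7,"dz": 0,"rx": 0,"ry": 0,"rz": 0,"gripper": 1},
])

```text
t: 18.62
eef_pos: [0.5984, -0.0965, 0.0473]
ee_rot: [-3.14, -0.0, -1.55]
force: [5.4, 0.7, -0.5]
width: 0.0005
gripper_force: 2.9
```

```bash
python3 av.py
```

```text
t 18.82 F [ 5.64  0.97 -0.31] sd [0.15 0.49 0.22] mom [ 0.453 -2.131  0.042] scale xy 29.25 126.42 g 2.88
```

jog_arm([
  {"dx": 0,"dy": 0.2,"dz": 0,"rx": 0,"ry": 0,"rz": 0,"gripper": 1},
  {"dx": 0,"dy": 0.4,"dz": 0,"rx": 0,"ry": 0,"rz": 0,"gripper": 1},
  {"dx": 0,"dy": 0.6,"dz": 0,"rx": 0,"ry": 0,"rz": 0,"gripper": 1},
  {"dx": 0,"dy": 0.75,"dz": 0,"rx": 0,"ry": 0,"rz": 0,"gripper": 1},
  {"dx": 0,"dy": 0.75,"dz": 0,"rx": 0,"ry": 0,"rz": 0,"gripper": 1},
  {"dx": 0,"dy": 0.75,"dz": 0,"rx": 0,"ry": 0,"rz": 0,"gripper": 1},
  {"dx": 0,"dy": 0.75,"dz": 0,"rx": 0,"ry": 0,"rz": 0,"gripper": 1},
  {"dx": 0,"dy": 0.75,"dz": 0,"rx": 0,"ry": 0,"rz": 0,"gripper": 1},
])

```text
t: 19.48
eef_pos: [0.5984, -0.0965, 0.0475]
ee_rot: [-3.139, -0.0, -1.55]
force: [7.8, 1.0, -0.5]
width: 0.0004
gripper_force: 3.5
```

```bash
python3 av.py
```

```text
t 19.68 F [ 7.23  0.63 -0.92] sd [0.43 0.3  0.42] mom [ 0.304 -2.657  0.088] scale xy 29.16 126.39 g 3.53
```

jog_arm([
  {"dx": 0,"dy": 0.2,"dz": 0,"rx": 0,"ry": 0,"rz": 0,"gripper": 1},
  {"dx": 0,"dy": 0.35,"dz": 0,"rx": 0,"ry": 0,"rz": 0,"gripper": 1},
  {"dx": 0,"dy": 0.35,"dz": 0,"rx": 0,"ry": 0,"rz": 0,"gripper": 1},
  {"dx": 0,"dy": 0.35,"dz": 0,"rx": 0,"ry": 0,"rz": 0,"gripper": 1},
  {"dx": 0,"dy": 0.35,"dz": 0,"rx": 0,"ry": 0,"rz": 0,"gripper": 1},
  {"dx": 0,"dy": 0.35,"dz": 0,"rx": 0,"ry": 0,"rz": 0,"gripper": 1},
  {"dx": 0,"dy": 0.35,"dz": 0,"rx": 0,"ry": 0,"rz": 0,"gripper": 1},
  {"dx": 0,"dy": 0.35,"dz": 0,"rx": 0,"ry": 0,"rz": 0,"gripper": 1},
])

```text
t: 20.35
eef_pos: [0.5983, -0.0965, 0.0476]
ee_rot: [-3.138, -0.0, -1.55]
force: [7.2, -0.1, -0.9]
width: 0.0007
gripper_force: 3.8
```

```bash
python3 av.py
```

```text
t 20.55 F [ 7.28  0.44 -0.65] sd [0.11 0.59 0.24] mom [ 0.23  -2.884  0.071] scale xy 29.12 126.4 g 3.84
```

jog_arm([
  {"dx": 0,"dy": 0,"dz": 0,"rx": 0,"ry": 0,"rz": 0,"gripper": 1},
  {"dx": 0,"dy": 0,"dz": 0,"rx": 0,"ry": 0,"rz": 0,"gripper": 1},
  {"dx": 0,"dy": 0,"dz": 0,"rx": 0,"ry": 0,"rz": 0,"gripper": 1},
  {"dx": 0,"dy": 0,"dz": 0,"rx": 0,"ry": 0,"rz": 0,"gripper": 1},
  {"dx": 0,"dy": 0,"dz": 0,"rx": 0,"ry": 0,"rz": 0,"gripper": 1},
  {"dx": 0,"dy": 0,"dz": 0,"rx": 0,"ry": 0,"rz": 0,"gripper": 1},
  {"dx": 0,"dy": 0,"dz": 0,"rx": 0,"ry": 0,"rz": 0,"gripper": 1},
  {"dx": 0,"dy": 0,"dz": 0,"rx": 0,"ry": 0,"rz": 0,"gripper": 1},
])

```text
t: 21.22
eef_pos: [0.5983, -0.0965, 0.0476]
ee_rot: [-3.138, -0.0, -1.55]
force: [7.1, 0.2, -0.6]
width: 0.0004
gripper_force: 3.8
```

Holding at about 7.3 N. Adding a little for margin over friction loss and holding again.

jog_arm([
  {"dx": 0,"dy": 0.15,"dz": 0,"rx": 0,"ry": 0,"rz": 0,"gripper": 1},
  {"dx": 0,"dy": 0.3,"dz": 0,"rx": 0,"ry": 0,"rz": 0,"gripper": 1},
  {"dx": 0,"dy": 0.4,"dz": 0,"rx": 0,"ry": 0,"rz": 0,"gripper": 1},
  {"dx": 0,"dy": 0.4,"dz": 0,"rx": 0,"ry": 0,"rz": 0,"gripper": 1},
  {"dx": 0,"dy": 0.4,"dz": 0,"rx": 0,"ry": 0,"rz": 0,"gripper": 1},
  {"dx": 0,"dy": 0.4,"dz": 0,"rx": 0,"ry": 0,"rz": 0,"gripper": 1},
  {"dx": 0,"dy": 0.4,"dz": 0,"rx": 0,"ry": 0,"rz": 0,"gripper": 1},
  {"dx": 0,"dy": 0.4,"dz": 0,"rx": 0,"ry": 0,"rz": 0,"gripper": 1},
])

```text
t: 21.88
eef_pos: [0.5983, -0.0965, 0.0478]
ee_rot: [-3.137, -0.0, -1.55]
force: [8.7, -0.3, -1.3]
width: 0.0008
gripper_force: 4.2
```

```bash
python3 av.py
```

```text
t 22.08 F [ 8.45  0.09 -0.75] sd [0.49 0.27 0.32] mom [ 0.123 -3.157  0.064] scale xy 29.08 126.39 g 4.19
```

jog_arm([
  {"dx": 0,"dy": 0,"dz": 0,"rx": 0,"ry": 0,"rz": 0,"gripper": 1},
  {"dx": 0,"dy": 0,"dz": 0,"rx": 0,"ry": 0,"rz": 0,"gripper": 1},
  {"dx": 0,"dy": 0,"dz": 0,"rx": 0,"ry": 0,"rz": 0,"gripper": 1},
  {"dx": 0,"dy": 0,"dz": 0,"rx": 0,"ry": 0,"rz": 0,"gripper": 1},
  {"dx": 0,"dy": 0,"dz": 0,"rx": 0,"ry": 0,"rz": 0,"gripper": 1},
  {"dx": 0,"dy": 0,"dz": 0,"rx": 0,"ry": 0,"rz": 0,"gripper": 1},
  {"dx": 0,"dy": 0,"dz": 0,"rx": 0,"ry": 0,"rz": 0,"gripper": 1},
  {"dx": 0,"dy": 0,"dz": 0,"rx": 0,"ry": 0,"rz": 0,"gripper": 1},
])

```text
t: 22.75
eef_pos: [0.5983, -0.0965, 0.0478]
ee_rot: [-3.137, -0.0, -1.55]
force: [9.0, -0.6, -0.4]
width: 0.0004
gripper_force: 4.2
```

Held about 8.5 N for roughly a second. Backing off gently and raising.

jog_arm([
  {"dx": 0,"dy": -1,"dz": 0,"rx": 0,"ry": 0,"rz": 0,"gripper": 1},
  {"dx": 0,"dy": -2,"dz": 0,"rx": 0,"ry": 0,"rz": 0,"gripper": 1},
  {"dx": 0,"dy": -4,"dz": 0,"rx": 0,"ry": 0,"rz": 0,"gripper": 1},
  {"dx": 0,"dy": -9,"dz": 0,"rx": 0,"ry": 0,"rz": 0,"gripper": 1},
  {"dx": 0,"dy": -15,"dz": 0,"rx": 0,"ry": 0,"rz": 0,"gripper": 1},
  {"dx": 0,"dy": -22,"dz": -5,"rx": 0,"ry": 0,"rz": 0,"gripper": 1},
  {"dx": 0,"dy": -30,"dz": -30,"rx": 0,"ry": 0,"rz": 0,"gripper": 1},
  {"dx": 0,"dy": -40,"dz": -65,"rx": 0,"ry": 0,"rz": 0,"gripper": 1},
])

```text
t: 23.42
eef_pos: [0.6339, -0.0961, 0.1095]
ee_rot: [3.134, -0.0, -1.552]
force: [1.1, 0.5, -0.2]
width: 0.0002
gripper_force: 0.0
```

jog_arm([
  {"dx": -30,"dy": -5,"dz": -30,"rx": 0,"ry": 0,"rz": 0,"gripper": 1},
  {"dx": -60,"dy": -5,"dz": -60,"rx": 0,"ry": 0,"rz": 0,"gripper": 1},
  {"dx": -90,"dy": -5,"dz": -90,"rx": 0,"ry": 0,"rz": 0,"gripper": 1},
  {"dx": -120,"dy": -5,"dz": -100,"rx": 0,"ry": 0,"rz": 0,"gripper": 1},
  {"dx": -150,"dy": -5,"dz": -100,"rx": 0,"ry": 0,"rz": 0,"gripper": 1},
  {"dx": -170,"dy": -5,"dz": -100,"rx": 0,"ry": 0,"rz": 0,"gripper": 1},
  {"dx": -170,"dy": -5,"dz": -100,"rx": 0,"ry": 0,"rz": 0,"gripper": 1},
  {"dx": -170,"dy": -5,"dz": -100,"rx": 0,"ry": 0,"rz": 0,"gripper": 1},
])

```text
t: 24.08
eef_pos: [0.6376, 0.0753, 0.2121]
ee_rot: [3.141, -0.0, -1.549]
force: [-0.3, -0.9, -0.4]
width: -0.0
gripper_force: 0.0
```

```bash
python3 - <<'E'
from ang import *
from station import arm
print(arm.get_state()["eef_pos"])
ims=[]
for n,(a,b),bx in(("scene",(230,195),(265,250,312,287)),("top",(290,160),(335,205,390,250))):
    f=arm.grab_frame(n); np.savez(n+"5.npz",**f)
    ims.append(cv2.resize(f["frame"][b:b+120,a:a+120,::-1],(400,400),interpolation=2)); ang(n,n+"5.npz",bx)
cv2.imwrite("pics/crop7.png",np.clip(np.hstack(ims)*1.3,0,255).astype(np.uint8))
E
```

```text
[0.63756245 0.07534497 0.21209829]
scene patch px [293.4 271.4] 165 [ 0.5694 -0.1638  0.044 ] len 0.0604 angle from scale y toward +x -0.0124
top patch px [367.1 228.4] 215 [ 0.5687 -0.1648  0.044 ] len 0.0595 angle from scale y toward +x -0.0247
```

View pics/crop7.png

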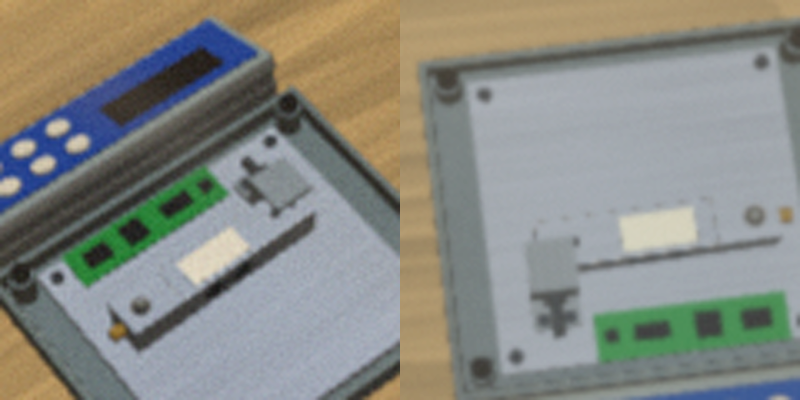

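The cell lies flat on the pin with its free end under the lip, about 0.02 rad from the scale's y axis (scene crop pin (140,305), bracket (275,185)). The robot is clear.

```bash
python3 -c "
from station import arm
print(arm.job_done())"
```

```text
the job is handed in; nothing more can be done
None
```

The job is handed in, but no verdict came back: the load cell lies flat on the pin against the stop screw, after about 8.5 N at the wrist for roughly a second, with the arm clear and the bystanders not approached.

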